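Open the wide resin catch pot

ROBOT

A 7-joint arm with a two-finger parallel gripper is mounted at the origin on the work surface. World frame = base frame: x ahead of the robot, y to its left, z up, the work surface at z = 0. Lengths are in m, angles in rad, forces in N, time in s.
With the tool pointing down it reaches from about 0.425 to 1.025 m from the base axis. Payload 9.4 kg.
Tool frame: the origin (TCP) lies at the very end of the fingers, on their centre line; the grasp point (between the pads) lies 19 mm behind it; z points along the fingers, y is the line along which they close (so a half turn about z gives the same grasp; the last joint's range is limited). The gripper opens to 85 mm and grips with 20 to 120 N. Pads are 22 mm wide; open, the fingers measure 114 mm over their backs; the gripper's body (76 mm by 85 mm) begins 54 mm behind the grasp point. The pads swing forward as they close: fully open they stand 13 mm farther back than shut.
Start: joints at [1.186, 0.599, -0.003, 1.599, 0.002, 0.943, -0.08], TCP at [0.22, -0.691, 0.231] pointing down, gripper open.
Joint ranges: [-2.57, 2.57], [-0.35, 1.97], [-1.29, 1.29], [0.11, 2.56], [-1.05, 4.19], [0.11, 1.86], [-2.63, 2.63]. Speed limits (rad/s): [2.22, 2.22, 3.01, 3.01, 3.14, 3.14, 3.14].

INTERFACE

Orientations are given as a unit quaternion [w, x, y, z].
In Python, from bench import arm gives the robot as it stands.
- The arm moves only by the tool servo_tool, never from a script. Its argument "commands" is a list of rows, each a list of 2 entries, a list of its own where there are three numbers: the shift along the tool's x, y, z in units of 25 mm (1.0 is 25 mm), then the turn, a rotation vector about the tool's x, y, z in units of 6 degrees (1.0 is 6 degrees). A call has 1 to 20 rows; each row shifts and turns the commanded pose from where the row before left it, along the tool's axes as they then stand; what a row does not reach is not made up. A row lasts 1/12 s, in which the tool goes at most 41.7 mm and 7.16 degrees, less where a joint would pass 70% of its speed; a pose out of reach is approached as far as the arm can. A call is refused whole if a number of a shift passes 1 or a number of a turn 1, either way. A call with a gripper value outside its range is refused whole. "jaw" is the opening, from 0 (shut) to 1 (fully open), set as the call begins (left out, the last holds). The fingers move at their own pace and stop on an object; "newtons" is the grip in N (left out, the last holds). Time passes only in rows, so rows that do not move let the fingers close. It gives the time, the measured TCP pose, the force, the opening and the grip force at its end, in the units of the state.
- arm.get_state(): the state, without advancing time (a new reading comes with each control period).
- arm.get_image(name): name is "side" or "top" or "wrist"; returns a dict with "color" (420x560x3 uint8, red, green, blue), "depth" (420x560 float32, m along the optical axis (not along the pixel's ray), 0 where there is no reading), "mtx" (3x3 intrinsics, pixels), "rvec" (rotation vector, rad) and "tvec" (3), from world to camera coordinates, as OpenCV has them. Camera axes: x right, y down, z forward; pixel columns grow to the right and rows downward; lengths in m; the calibration is good to about 2 mm. A picture is of the moment at which its call begins.
- arm.sign_off(): hands the job in; it is judged then, once.
The state is a dict: "clock": time; "joint_positions": joint angles; "qvel": joint speeds; "tau": joint torques, N m; "tcp_pos": TCP position; "eef_rot": TCP orientation; "wrist_force": force on the tool from outside, world axes, zero at the start; "moment": the same for the moment, N m; "width": opening from 0.0 (shut) to 1.0 (fully open); "gripper_force": force on a finger pad.
Only numpy, scipy, OpenCV 4.12 (cv2) and the standard library are available. Lean on these libraries where they do the work, as an engineer would, in place of code of your own. Each camera call takes 0.05 s, during which the arm holds its last target. There are 200 camera calls.

TASK

Take the lid off the wider of the two resin catch pots: turn it anticlockwise (seen from above) until its lugs come to the notches in the collar, then lift it straight out. Set it down gently, not dropped, lying flat with its grip upward inside the shallow grey tray, and leave the narrow pot shut.

Things in the scene. Friction and masses are not known exactly. Their poses are not given: they have to be found in the camera images.
- wide_pot: Wider catch pot, fixed: grey, round, 132 mm diameter, 90 mm high, brass hose tails on its +-y sides. Origin: centre of underside, z up. Aluminium collar round the mouth (inner radius 49 mm, 85 to 90 mm high) has two notches open upward, centred on the pot's +x and -x, 28 degrees to either side. Lid seat 76 mm high. A tooth at each notch's anticlockwise end stops the lugs.
- wide_lid: Its loose lid, 0.2-0.5 kg: steel disc 90 mm across, 10 mm thick; two lugs (20 mm wide, tips at radius 58 mm) and a black upright grip fin (82 long, 14 thick, from 10 to 54 mm above origin), all along lid x. Origin: centre of underside, z up. Starts seated, 40-72 degrees clockwise of the notches; turns freely, 4 mm play; lifts out when its x is within 10 degrees of pot x, either way round.
- tray: Shallow open square tray of grey plastic, fixed to the bench: 180 x 180 mm outside, 18 mm high, walls and floor 4 mm thick (inner floor 172 mm square). Origin: centre of its underside; z up, x and y along its sides.
- narrow_lid: Lid of the narrow pot (100 mm diameter, 100 mm high), to be left shut: like the wide lid but smaller, disc 58 mm across, fin 50 mm long, 14 mm thick, fin top 140 mm above the bench. Origin: centre of its underside, 86 mm above the bench, on its pot's axis; z up, x along the fin.
There are look-alikes about, which are no part of the job. Leave any red or yellow look-alike of the wide_lid alone.

How it is judged:
On the way, in this order (a step that is already met when the one before it is completed fails the run):
1. the wide lid, still down in its pot, is turned until its lugs are at the notches (angle between the x axis of wide_lid and the x axis of wide_pot, either way round below 0.33 rad and z of wide_lid in the frame of wide_pot below 0.084 m and horizontal distance between wide_lid and wide_pot below 0.012 m), for 0.05 s.
2. the wide lid is lifted free of its pot (z of wide_lid in the frame of wide_pot above 0.1 m), for 0.05 s.
At the end, for the whole second after the job is handed in: The wide lid lies flat (within 6 degrees), grip up, on the floor of the tray (underside within 5 mm of the floor, centre within 60 mm of the tray's centre), released and at rest; the narrow pot's lid is within 15 mm of where it was (horizontal distance between wide_lid and tray below 0.06 m and z of wide_lid in the frame of tray below 0.009 m and angle between wide_lid's own z axis and vertical below 0.1 rad and linear speed of wide_lid below 0.03 m/s and distance of narrow_lid from where it was at the start of the episode below 0.015 m); the robot touches nothing.
It fails at once if the wide lid is dropped into the tray (moving faster than 0.6 m/s when within 30 mm of the bench over the tray) (horizontal distance between wide_lid and tray below 0.09 m and z of wide_lid in the frame of tray below 0.03 m and linear speed of wide_lid above 0.6 m/s).
It fails at once if the narrow pot is opened (its lid moved more than 15 mm) (distance of narrow_lid from where it was at the start of the episode above 0.015 m).
It also fails if it takes over 56 s, if anything falls off the work surface, if the arm or the gripper's body presses on something with over 40 N, if the wrist force passes 120 N, or if a joint passes its speed limit or range.

## Working session

There is one attempt and no reset: what is moved stays moved. The work goes in short steps, Python scripts to look and compute and a tool call to move; the robot and the scene stay as the last step left them, time stands still between calls to the robot, and variables do not carry over. Pictures are saved under pics/ and viewed, at most 10 in all, crops included, and the job is handed in when it is done.

Besides the shell and the picture viewer there is one more tool, called after "Request:" by a JSON object that holds its "fn" and its "kwargs". servo_tool: Moves the arm, as the interface text tells. Its arguments: {"type":"object","properties":{"commands":{"type":"array","items":{"type":"array"}},"jaw":{"type":"number"},"newtons":{"type":"number"}},"required":["commands"]}

```bash
mkdir -p pics; cat > h.py <<'E'
import numpy as np, cv2
from bench import arm
def grab(n,tag):
    d=arm.get_image(n); np.savez(f'pics/{tag}.npz',**d)
    cv2.imwrite(f'pics/{tag}.png',d['color'][:,:,::-1]); return d
def cloud(d):
    R=cv2.Rodrigues(np.array(d['rvec'],float))[0]; t=np.array(d['tvec'],float).ravel(); K=np.array(d['mtx'])
    v,u=np.mgrid[:420,:560]; z=d['depth'].astype(float)
    P=np.stack([(u-K[0,2])/K[0,0]*z,(v-K[1,2])/K[1,1]*z,z],-1)
    return (P-t)@R
E
python3 - <<'E'
from h import *
s=arm.get_state(); print(s['tcp_pos'],s['eef_rot'],s['wrist_force'],s['clock'])
for n in('top','side'):
    d=grab(n,n+'0'); print(n,np.array(d['mtx']).tolist(),d['rvec'],d['tvec'],(d['depth']>0).mean())
E
```

```text
[ 0.21949843 -0.69049678  0.2304273 ] [-7.36934385e-04  9.88173471e-01  1.53338237e-01 -1.83880712e-04] [ 0.46515852  0.54035126 -0.41972491] 0.0
top [[395.6744051997707, 0.0, 278.01720296481153], [0.0, 395.6744051997707, 210.7085596260335], [0.0, 0.0, 1.0]] [ 2.15081729 -2.06623455  0.21573103] [0.02785608 0.53819844 0.95686049] 0.9963307823129252
side [[522.0598134274943, 0.0, 274.3200808476098], [0.0, 522.0598134274943, 202.77254331442833], [0.0, 0.0, 1.0]] [ 0.37384555 -2.65182903  1.36293208] [0.5083045  0.12857559 1.12740756] 0.9960714285714286
```

View pics/top0.png

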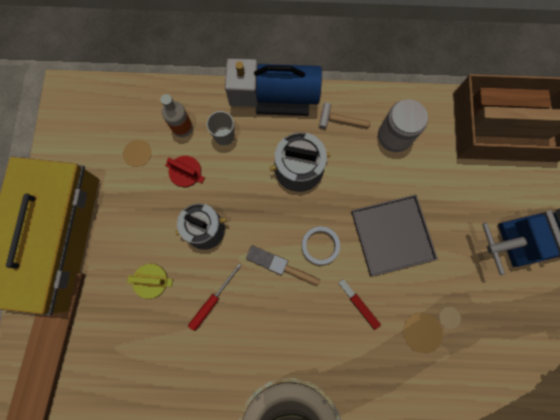

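View pics/side0.png

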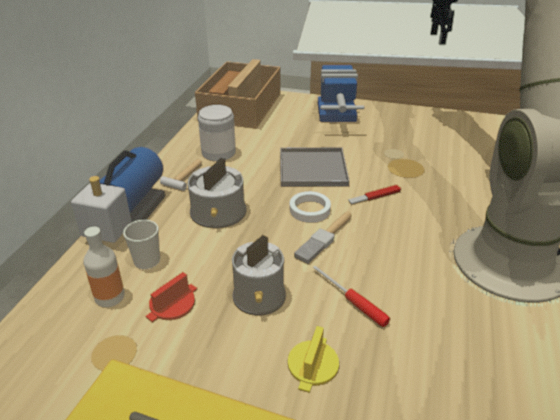

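The top view shows the wide pot at about (301,160), its fin running along the image columns and brass tails near (274,172) and (327,156). The narrow pot is at (199,225) and the tray at (394,236). The side view agrees, with the wide pot at (217,195).

```bash
python3 - <<'E'
from h import *
def fit(P,m,nm):
    p=P[m]; c=(p.max(0)+p.min(0))/2
    r=cv2.minAreaRect((p[:,:2]*1000).astype(np.float32)); print(nm,len(p),'mean',p.mean(0).round(4),'rect',np.round(r[0],1),np.round(r[1],1),round(r[2],1))
    q=p[:,:2]-p[:,:2].mean(0); w,V=np.linalg.eigh(q.T@q); print('   axis deg',np.degrees(np.arctan2(V[1,1],V[0,1])).round(1), 'zmed',np.median(p[:,2]).round(4),'zmax',np.percentile(p[:,2],98).round(4))
for n in('top','side'):
    d=dict(np.load(f'pics/{n}0.npz')); P=cloud(d); d['P']=P
    if n=='top': print('bench z',np.median(P[250:330,280:330,2]), 'pot px',P[160,301],'tray',P[236,394],'narrow',P[225,199]); c=P[160,301,:2].copy(); cn=P[225,199,:2].copy(); ct=P[236,394,:2].copy()
    rr=np.hypot(*(np.moveaxis(P[...,:2]-c,-1,0))); z=P[...,2]
    fit(P,(rr<.06)&(z>.118)&(z<.15),n+' fintop')
    fit(P,(rr<.075)&(z>.084)&(z<.094),n+' collar')
    rn=np.hypot(*(np.moveaxis(P[...,:2]-cn,-1,0)))
    fit(P,(rn<.06)&(z>.125)&(z<.16),n+' narrow fin')
    col=d['color'].astype(int)
    rt=np.abs(P[...,:2]-ct).max(-1)
    fit(P,(rt<.135)&(z>.0105)&(z<.03),n+' tray rim')
    fit(P,(rt<.06)&(z<.03),n+' tray floor')
    hsv=cv2.cvtColor(d['color'],cv2.COLOR_RGB2HSV)
    b=(hsv[...,0]>12)&(hsv[...,0]<32)&(hsv[...,1]>90)&(rr>.055)&(rr<.105)&(z>.02)
    if b.sum()>3: fit(P,b,n+' brass')
d=np.load('pics/top0.npz')
cv2.imwrite('pics/crop.png',np.hstack([cv2.resize(d['color'][120:200,260:340,::-1],(560,560),interpolation=cv2.INTER_CUBIC)]))
E
```

```text
bench z 0.0010225440658708025 pot px [ 0.66496529 -0.00418761  0.08617544] tray [ 0.49121948 -0.26076885  0.0051284 ] narrow [0.4790052  0.23281694 0.13160142]
top fintop 229 mean [ 0.6731 -0.0027  0.1289] rect [674.2  -2.9] [81.3 15.5] 80.8
   axis deg 80.9 zmed 0.1298 zmax 0.1341
top collar 1304 mean [ 0.6712 -0.0026  0.0888] rect [674.3  -3. ] [131.1 131.5] 27.0
   axis deg 114.6 zmed 0.089 zmax 0.0932
top narrow fin 140 mean [0.4891 0.2419 0.1394] rect [490.1 243. ] [49.7 14.5] 69.2
   axis deg 68.5 zmed 0.1402 zmax 0.1433
top tray rim 546 mean [ 0.4949 -0.2586  0.0172] rect [ 481.9 -224.5] [186.4 252.3] 16.7
   axis deg 113.3 zmed 0.0177 zmax 0.0223
top tray floor 2010 mean [ 0.4904 -0.2611  0.0046] rect [ 491.2 -260.8] [119.9 119.6] 0.3
   axis deg 165.5 zmed 0.0046 zmax 0.0084
top brass 47 mean [0.6681 0.0149 0.0542] rect [674.1  -3.1] [ 12.5 163.6] 16.8
   axis deg 106.7 zmed 0.0554 zmax 0.0588
side fintop 228 mean [0.673  0.0027 0.1282] rect [674.2  -3.5] [87.8 17. ] 80.5
   axis deg 79.7 zmed 0.1296 zmax 0.1341
side collar 967 mean [0.6673 0.0109 0.0898] rect [674.   -2.1] [129.3 134.3] 17.3
   axis deg 67.6 zmed 0.09 zmax 0.0937
side narrow fin 271 mean [0.4894 0.2482 0.1371] rect [489.8 243.1] [53.1 15.4] 67.5
   axis deg 67.1 zmed 0.1399 zmax 0.1439
side tray rim 622 mean [ 0.4883 -0.2472  0.0169] rect [ 483.6 -224.6] [181.9 261.5] 17.8
   axis deg 110.9 zmed 0.0173 zmax 0.023
side tray floor 981 mean [ 0.4913 -0.2598  0.0063] rect [ 491.3 -260.8] [119.8 119.9] 0.0
   axis deg -139.4 zmed 0.0064 zmax 0.0098
side brass 50 mean [0.6541 0.0685 0.054 ] rect [653.7  66.9] [14.6 22.9] 25.8
   axis deg 123.2 zmed 0.0552 zmax 0.0599
```

View pics/crop.png

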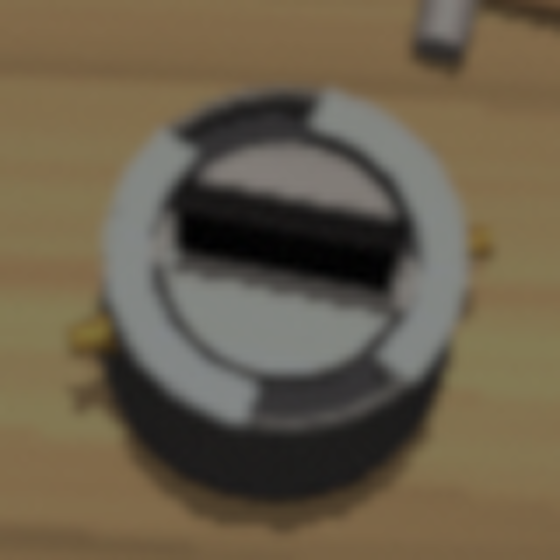

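The crop shows notches in the collar near (250,112) and (320,395). They lie on a line at right angles to the tails, so pot x is at about 16.7° in the world frame. The fin is at about 80.8°. A closer wrist view should confirm this.

Request:
{"fn": "servo_tool", "kwargs": {"commands": [[[0.95,-0.767,-0.1],[0,0,0]],[[0.95,-0.767,-0.1],[0,0,0]],[[0.95,-0.767,-0.1],[0,0,0]],[[0.95,-0.767,-0.1],[0,0,0]],[[0.95,-0.767,-0.1],[0,0,0]],[[0.95,-0.767,-0.1],[0,0,0]],[[0.95,-0.767,-0.1],[0,0,0]],[[0.95,-0.767,-0.1],[0,0,0]],[[0.95,-0.767,-0.1],[0,0,0]],[[0.95,-0.767,-0.1],[0,0,0]],[[0.95,-0.767,-0.1],[0,0,0]],[[0.95,-0.767,-0.1],[0,0,0]],[[0.95,-0.767,-0.1],[0,0,0]],[[0.95,-0.767,-0.1],[0,0,0]],[[0.95,-0.767,-0.1],[0,0,0]],[[0.95,-0.767,-0.1],[0,0,0]],[[0.95,-0.767,-0.1],[0,0,0]],[[0.95,-0.767,-0.1],[0,0,0]],[[0.95,-0.767,-0.1],[0,0,0]],[[0.95,-0.767,-0.1],[0,0,0]]], "jaw": 1}}

```text
clock: 1.77
tcp_pos: [0.5565, -0.1801, 0.2812]
eef_rot: [-0.0, 0.988, 0.153, -0.0]
wrist_force: [0.7, -0.8, 0.5]
width: 0.998
gripper_force: 0.0
```

Request:
{"fn": "servo_tool", "kwargs": {"commands": [[[0.95,-0.767,-0.1],[0,0,0]],[[0.95,-0.767,-0.1],[0,0,0]],[[0.95,-0.767,-0.1],[0,0,0]],[[0.95,-0.767,-0.1],[0,0,0]],[[0.95,-0.767,-0.1],[0,0,0]],[[0.95,-0.767,-0.1],[0,0,0]],[[0.95,-0.767,-0.1],[0,0,0]],[[0,0,0],[0,0,-0.96]],[[0,0,0],[0,0,-0.96]],[[0,0,0],[0,0,-0.96]],[[0,0,0],[0,0,-0.96]],[[0,0,0],[0,0,-0.96]],[[0,0,0],[0,0,-0.96]],[[0,0,0],[0,0,-0.96]],[[0,0,0],[0,0,-0.96]],[[0,0,0],[0,0,-0.96]],[[0,0,0],[0,0,-0.96]],[[0,0,0],[0,0,-0.96]],[[0,0,0],[0,0,0]]]}}

```text
clock: 3.35
tcp_pos: [0.6736, -0.0036, 0.2982]
eef_rot: [-0.0, 0.759, 0.651, -0.0]
wrist_force: [-0.4, -0.9, -0.3]
width: 1.006
gripper_force: 0.0
```

```bash
python3 - <<'E'
from h import *
from scipy.spatial.transform import Rotation as Ro
s=arm.get_state(); w=s['eef_rot']; R=Ro.from_quat([w[1],w[2],w[3],w[0]]).as_matrix()
print(s['tcp_pos'],R.round(3).tolist(),'toolx deg',np.degrees(np.arctan2(R[1,0],R[0,0])),np.round(s['joint_positions'],3),s['clock'],s['width'])
d=grab('wrist','w0'); P=cloud(d); z=P[...,2]
c=np.array([.6742,-.003]); rr=np.hypot(*np.moveaxis(P[...,:2]-c,-1,0)); th=np.degrees(np.arctan2(P[...,1]+.003,P[...,0]-.6742))
m=(rr<.065)&(z>.12)&(z<.15); 
if m.sum()>10: r=cv2.minAreaRect((P[m][:,:2]*1000).astype(np.float32)); print(r,np.median(P[m][:,2]))
m=(rr<.063)&(rr>.052)
for a in range(-180,180,10):
    k=m&(th>=a)&(th<a+10)&(z>.06)
    print(a+5,k.sum(),np.median(z[k]).round(4) if k.sum() else None,end=' | ')
E
```

```text
[ 0.67364319 -0.00355079  0.29821895] [[0.152, 0.988, -0.001], [0.988, -0.152, 0.0], [-0.0, -0.001, -1.0]] toolx deg 81.23581306697153 [ 0.172  0.501 -0.387  1.635  0.211  1.048 -0.431] 3.35 1.0055476862665607
((676.94482421875, -1.3254165649414062), (81.0401611328125, 13.972101211547852), 80.38770294189453) 0.12991047136946715
-175 163 0.0851 | -165 131 0.0785 | -155 129 0.0782 | -145 131 0.079 | -135 123 0.0893 | -125 99 0.0901 | -115 101 0.0899 | -105 97 0.0901 | -95 88 0.09 | -85 96 0.0901 | -75 100 0.0899 | -65 103 0.0901 | -55 106 0.0901 | -45 110 0.0902 | -35 116 0.09 | -25 126 0.0901 | -15 1088 0.3648 | -5 3165 0.364 | 5 1151 0.3638 | 15 113 0.0761 | 25 117 0.0761 | 35 108 0.076 | 45 108 0.09 | 55 127 0.0899 | 65 130 0.0901 | 75 133 0.09 | 85 132 0.0899 | 95 130 0.0901 | 105 127 0.0899 | 115 130 0.0899 | 125 125 0.0899 | 135 121 0.0899 | 145 120 0.09 | 155 733 0.3582 | 165 2925 0.3641 | 175 1511 0.3646 |
```

View pics/w0.png

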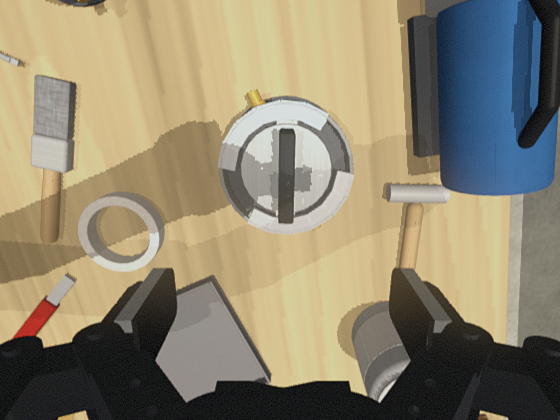

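The wrist view shows the fin centred at (287,175). The collar notches are at upper right (345,140) and lower left (228,180). The fin centre from this view agrees with the top view to about 3 mm. In world angles the notches are at 16.7° and 196.7°, so turning anticlockwise the lugs reach a notch after about 116°. The text says 40–72°. I'll turn anticlockwise and watch the force and moment.

Request:
{"fn": "servo_tool", "kwargs": {"commands": [[[0.04,0.03,0.9],[0,0,0]],[[0,0,0.9],[0,0,0]],[[0,0,0.9],[0,0,0]],[[0,0,0.9],[0,0,0]],[[0,0,0.9],[0,0,0]],[[0,0,0.9],[0,0,0]],[[0,0,0.8],[0,0,0]],[[0,0,0.6],[0,0,0]],[[0,0,0.5],[0,0,0]],[[0,0,0.4],[0,0,0]],[[0,0,0.3],[0,0,0]],[[0,0,0.1],[0,0,0]],[[0,0,0],[0,0,0]],[[0,0,0],[0,0,0]]], "jaw": 0.5}}

```text
clock: 4.57
tcp_pos: [0.6751, -0.0023, 0.0968]
eef_rot: [0.0, 0.761, 0.649, 0.0]
wrist_force: [0.3, 0.0, -0.1]
width: 0.501
gripper_force: 0.0
```

Request:
{"fn": "servo_tool", "kwargs": {"commands": [[[0,0,0],[0,0,0]],[[0,0,0],[0,0,0]],[[0,0,0],[0,0,0]],[[0,0,0],[0,0,0]],[[0,0,0],[0,0,0]],[[0,0,0],[0,0,0]],[[0,0,0],[0,0,0]],[[0,0,0],[0,0,0]]], "jaw": 0, "newtons": 50}}

```text
clock: 5.23
tcp_pos: [0.6756, -0.0025, 0.0972]
eef_rot: [0.001, 0.761, 0.649, 0.001]
wrist_force: [0.8, -0.4, 6.1]
width: 0.153
gripper_force: 49.8
```

```bash
python3 - <<'E'
from h import *
s=arm.get_state()
for k in('clock','tcp_pos','wrist_force','moment','width','gripper_force','joint_positions'): print(k,np.round(s[k],4))
E
```

```text
clock 5.2333
tcp_pos [ 0.6756 -0.0025  0.0972]
wrist_force [ 0.8364 -0.3642  6.0706]
moment [-0.026  -0.0337  0.0154]
width 0.1525
gripper_force 49.8028
joint_positions [ 0.1173  0.7095 -0.3119  1.8076  0.3267  0.6733 -0.5386]
```

Request:
{"fn": "servo_tool", "kwargs": {"commands": [[[0,0,-0.02],[0,0,-0.8]],[[0,0,0],[0,0,-0.8]],[[0,0,0],[0,0,-0.8]],[[0,0,0],[0,0,-0.8]],[[0,0,0],[0,0,-0.8]],[[0,0,0],[0,0,0]]]}}

```text
clock: 5.73
tcp_pos: [0.6751, -0.0022, 0.0972]
eef_rot: [0.0, 0.607, 0.794, 0.0]
wrist_force: [-0.0, 0.6, 4.6]
width: 0.153
gripper_force: 49.7
```

```bash
cat > st.py <<'E'
from h import *
def st():
    s=arm.get_state(); w=s['eef_rot']
    print('toolx',np.degrees(2*np.arctan2(w[2],w[1])).round(2),*[(k,np.round(s[k],3).tolist()) for k in('clock','tcp_pos','wrist_force','moment','width','joint_positions')])
if __name__=='__main__': st()
E
python3 st.py
```

```text
toolx 105.2 ('clock', 5.733) ('tcp_pos', [0.675, -0.002, 0.097]) ('wrist_force', [-0.028, 0.553, 4.623]) ('moment', [0.032, -0.008, 0.175]) ('width', 0.153) ('joint_positions', [0.19, 0.726, -0.429, 1.803, 0.439, 0.707, -0.217])
```

Request:
{"fn": "servo_tool", "kwargs": {"commands": [[[0,0,0],[0,0,-0.9]],[[0,0,0],[0,0,-0.9]],[[0,0,0],[0,0,-0.9]],[[0,0,0],[0,0,-0.9]],[[0,0,0],[0,0,-0.9]],[[0,0,0],[0,0,-0.9]],[[0,0,0],[0,0,-0.9]],[[0,0,0],[0,0,0]]]}}

```text
clock: 6.4
tcp_pos: [0.6751, -0.0022, 0.0972]
eef_rot: [0.0, 0.318, 0.948, 0.0]
wrist_force: [-0.2, 0.1, 5.1]
width: 0.157
gripper_force: 49.9
```

```bash
python3 st.py
```

```text
toolx 142.94 ('clock', 6.4) ('tcp_pos', [0.675, -0.002, 0.097]) ('wrist_force', [-0.151, 0.055, 5.073]) ('moment', [0.042, -0.051, 0.259]) ('width', 0.157) ('joint_positions', [0.294, 0.764, -0.605, 1.795, 0.599, 0.773, 0.301])
```

Request:
{"fn": "servo_tool", "kwargs": {"commands": [[[0,0,0],[0,0,-0.9]],[[0,0,0],[0,0,-0.9]],[[0,0,0],[0,0,-0.9]],[[0,0,0],[0,0,-0.9]],[[0,0,0],[0,0,-0.9]],[[0,0,0],[0,0,-0.9]],[[0,0,0],[0,0,-0.9]],[[0,0,0],[0,0,-0.9]],[[0,0,0],[0,0,-0.9]],[[0,0,0],[0,0,-0.8]],[[0,0,0],[0,0,0]],[[0,0,0],[0,0,0]]]}}

```text
clock: 7.4
tcp_pos: [0.6752, -0.0022, 0.0973]
eef_rot: [0.0, -0.14, 0.99, 0.0]
wrist_force: [0.3, 0.3, 5.5]
width: 0.156
gripper_force: 50.0
```

```bash
python3 st.py; python3 - <<'E'
from h import *
grab('wrist','w1'); d=grab('top','t1'); P=cloud(d); z=P[...,2]
a=cv2.resize(d['color'][110:210,250:350,::-1],(400,400),interpolation=cv2.INTER_CUBIC)
w=cv2.resize(cv2.imread('pics/w1.png'),(400,300)); w=cv2.copyMakeBorder(w,0,100,0,0,cv2.BORDER_CONSTANT)
cv2.imwrite('pics/c1.png',np.hstack([a,w]))
E
```

```text
toolx 196.07 ('clock', 7.4) ('tcp_pos', [0.675, -0.002, 0.097]) ('wrist_force', [0.286, 0.338, 5.503]) ('moment', [0.083, 0.047, 0.132]) ('width', 0.156) ('joint_positions', [0.419, 0.836, -0.835, 1.787, 0.788, 0.888, 1.068])
```

View pics/c1.png

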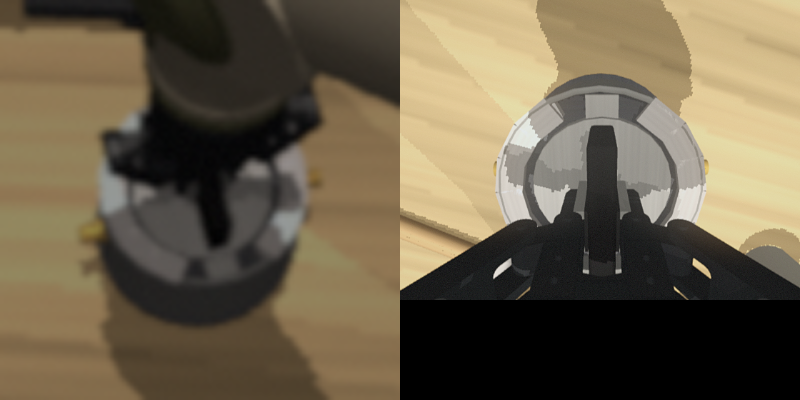

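The view shows the lug centred in the notch (wrist image, at (602,105)). Next I'll lift it straight out.

Request:
{"fn": "servo_tool", "kwargs": {"commands": [[[0,0,-0.15],[0,0,0]],[[0,0,-0.15],[0,0,0]],[[0,0,-0.2],[0,0,0]],[[0,0,-0.2],[0,0,0]],[[0,0,-0.2],[0,0,0]],[[0,0,-0.3],[0,0,0]],[[0,0,-0.3],[0,0,0]],[[0,0,-0.3],[0,0,0]],[[0,0,-0.4],[0,0,0]],[[0,0,-0.4],[0,0,0]],[[0,0,-0.4],[0,0,0]],[[0,0,-0.3],[0,0,0]],[[0,0,-0.2],[0,0,0]],[[0,0,0],[0,0,0]]], "newtons": 60}}

```text
clock: 8.67
tcp_pos: [0.6753, -0.0022, 0.1857]
eef_rot: [0.001, -0.141, 0.99, -0.0]
wrist_force: [0.0, -0.1, -2.4]
width: 0.156
gripper_force: 58.5
```

```bash
python3 st.py; python3 - <<'E'
from h import *
w=grab('wrist','w2'); s=grab('side','s2'); t=cloud(dict(np.load('pics/top0.npz'))); z=t[...,2]
# tray: floor footprint from colour-independent rim in top view, centred window
m=(np.abs(t[...,0]-.491)<.14)&(np.abs(t[...,1]+.261)<.14)&(z>.0022)&(z<.026)
n,l,st,_=cv2.connectedComponentsWithStats(m.astype(np.uint8)); k=l[236,394]; p=t[l==k]
print('tray',cv2.minAreaRect((p[:,:2]*1000).astype(np.float32)),len(p))
b=cv2.resize(s['color'][100:300,130:350,::-1],(400,364)); a=cv2.resize(w['color'][:,:,::-1],(400,364))
cv2.imwrite('pics/c2.png',np.hstack([a,b]))
E
```

```text
toolx 196.19 ('clock', 8.667) ('tcp_pos', [0.675, -0.002, 0.186]) ('wrist_force', [0.006, -0.064, -2.403]) ('moment', [-0.019, -0.037, -0.014]) ('width', 0.156) ('joint_positions', [0.462, 0.746, -0.911, 1.727, 0.683, 1.017, 1.155])
tray ((500.57916259765625, -262.45361328125), (205.64913940429688, 213.10069274902344), 17.994335174560547) 4423
```

View pics/c2.png

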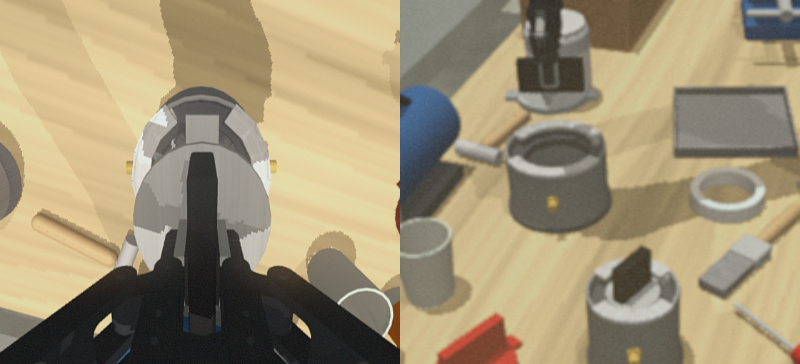

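The lid is out, level and held (right panel). The tray is clear at right. I need one more fix on its centre.

```bash
python3 - <<'E'
from h import *
for n in('top','side'):
    d=dict(np.load(f'pics/{n}0.npz')); t=cloud(d); z=t[...,2]; h=cv2.cvtColor(d['color'],cv2.COLOR_RGB2HSV)
    m=(np.abs(t[...,0]-.491)<.14)&(np.abs(t[...,1]+.261)<.14)&(z>-.005)&(z<.026)&(h[...,1]<60)
    m=cv2.morphologyEx(m.astype(np.uint8),cv2.MORPH_OPEN,np.ones((3,3)))
    N,l,s,_=cv2.connectedComponentsWithStats(m); k=1+np.argmax(s[1:,4]); p=t[l==k]
    print(n,cv2.minAreaRect((p[:,:2]*1000).astype(np.float32)),len(p))
    if n=='top': f=p[p[:,2]<.008]; print('floor z',np.median(f[:,2]))
w=arm.get_state(); R=cv2.Rodrigues
from scipy.spatial.transform import Rotation as Ro
q=w['eef_rot']; R=Ro.from_quat(np.r_[q[1:],q[0]]).as_matrix(); print('units for (.489,-.262)',(R.T@(np.array([.489,-.262,w['tcp_pos'][2]])-w['tcp_pos'])/.025).round(2), 'R',R.round(3).tolist())
E
```

```text
top ((494.346923828125, -257.185302734375), (178.79440307617188, 178.90196228027344), 16.240100860595703) 4559
floor z 0.004477303280817961
side ((495.2784729003906, -258.0952453613281), (178.98318481445312, 191.08082580566406), 16.108095169067383) 2499
units for (.489,-.262) [10.03 -7.9   0.  ] R [[-0.96, -0.279, -0.0], [-0.279, 0.96, -0.0], [0.0, -0.0, -1.0]]
```

Request:
{"fn": "servo_tool", "kwargs": {"commands": [[[0.3,-0.24,0],[0,0,0]],[[0.5,-0.4,0],[0,0,0]],[[0.7,-0.56,0],[0,0,0]],[[0.7,-0.56,0],[0,0,0]],[[0.7,-0.56,0],[0,0,0]],[[0.7,-0.56,0],[0,0,0]],[[0.7,-0.56,0],[0,0,0]],[[0.7,-0.56,0],[0,0,0]],[[0.7,-0.56,0],[0,0,0]],[[0.7,-0.56,0],[0,0,0]],[[0.7,-0.56,0],[0,0,0]],[[0.7,-0.56,0],[0,0,0]],[[0.7,-0.56,0],[0,0,0]],[[0.5,-0.4,0],[0,0,0]],[[0.47,-0.37,0],[0,0,0]],[[0.3,-0.22,0],[0,0,0]],[[0,0,0],[0,0,0]]]}}

```text
clock: 10.18
tcp_pos: [0.4924, -0.2597, 0.1835]
eef_rot: [-0.001, -0.139, 0.99, -0.0]
wrist_force: [-0.1, 0.5, -2.1]
width: 0.156
gripper_force: 58.6
```

Request:
{"fn": "servo_tool", "kwargs": {"commands": [[[0,0,0.4],[0,0,0]],[[0,0,0.6],[0,0,0]],[[0,0,0.7],[0,0,0]],[[0,0,0.7],[0,0,0]],[[0,0,0.7],[0,0,0]],[[0,0,0.7],[0,0,0]],[[0,0,0.6],[0,0,0]],[[0,0,0.4],[0,0,0]],[[0,0,0.4],[0,0,0]],[[0,0,0.3],[0,0,0]],[[0,0,0.2],[0,0,0]],[[0,0,0.2],[0,0,0]],[[0,0,0],[0,0,0]]]}}

```text
clock: 11.27
tcp_pos: [0.4945, -0.2575, 0.0362]
eef_rot: [-0.0, -0.141, 0.99, 0.0]
wrist_force: [-0.2, 0.5, -2.2]
width: 0.155
gripper_force: 58.7
```

```bash
python3 st.py
```

```text
toolx 196.2 ('clock', 11.267) ('tcp_pos', [0.494, -0.257, 0.036]) ('wrist_force', [-0.197, 0.456, -2.227]) ('moment', [-0.003, 0.028, 0.013]) ('width', 0.155) ('joint_positions', [0.88, 0.813, -0.766, 2.09, 0.981, 0.651, 1.278])
```

Request:
{"fn": "servo_tool", "kwargs": {"commands": [[[0,0,0.1],[0,0,0]],[[0,0,0.1],[0,0,0]],[[0,0,0.08],[0,0,0]],[[0,0,0.06],[0,0,0]],[[0,0,0.05],[0,0,0]],[[0,0,0.04],[0,0,0]],[[0,0,0],[0,0,0]],[[0,0,0],[0,0,0]]]}}

```text
clock: 11.93
tcp_pos: [0.4945, -0.2575, 0.026]
eef_rot: [-0.0, -0.141, 0.99, 0.0]
wrist_force: [1.2, -0.3, -2.4]
width: 0.155
gripper_force: 58.7
```

Request:
{"fn": "servo_tool", "kwargs": {"commands": [[[0,0,0.03],[0,0,0]],[[0,0,0.03],[0,0,0]],[[0,0,0],[0,0,0]],[[0,0,0],[0,0,0]]]}}

```text
clock: 12.27
tcp_pos: [0.4947, -0.2576, 0.0252]
eef_rot: [0.0, -0.141, 0.99, -0.0]
wrist_force: [-2.3, -0.4, 5.7]
width: 0.155
gripper_force: 60.0
```

The wrist force shows the lid has touched the floor. I'll release it and then back off upward.

Request:
{"fn": "servo_tool", "kwargs": {"commands": [[[0,0,0],[0,0,0]],[[0,0,0],[0,0,0]],[[0,0,0],[0,0,0]],[[0,0,0],[0,0,0]],[[0,0,0],[0,0,0]],[[0,0,0],[0,0,0]]], "jaw": 0.5}}

```text
clock: 12.77
tcp_pos: [0.4946, -0.2575, 0.0245]
eef_rot: [-0.0, -0.141, 0.99, 0.0]
wrist_force: [0.1, 0.3, 0.8]
width: 0.503
gripper_force: 0.0
```

Request:
{"fn": "servo_tool", "kwargs": {"commands": [[[0,0,-0.2],[0,0,0]],[[0,0,-0.4],[0,0,0]],[[0,0,-0.6],[0,0,0]],[[0,0,-0.8],[0,0,0]],[[0,0,-0.8],[0,0,0]],[[0,0,-0.8],[0,0,0]],[[0,0,-0.8],[0,0,0]],[[0,0,-0.8],[0,0,0]],[[0,0,-0.8],[0,0,0]],[[0,0,-0.6],[0,0,0]],[[0,0,0],[0,0,0]],[[0,0,0],[0,0,0]]]}}

```text
clock: 13.77
tcp_pos: [0.4947, -0.2577, 0.1907]
eef_rot: [0.001, -0.141, 0.99, -0.001]
wrist_force: [-1.2, 0.5, -0.4]
width: 0.502
gripper_force: 0.0
```

```bash
python3 st.py; python3 - <<'E'
from h import *
w=grab('wrist','w3'); s=grab('side','s3')
P=cloud(w); z=P[...,2]; r=np.hypot(P[...,0]-.4945,P[...,1]+.2575)
m=(r<.041)&(z>.008)&(z<.025); p=P[m]; A=np.c_[p[:,:2]-[.4945,-.2575],np.ones(len(p))]; print('disc top plane',len(p),np.linalg.lstsq(A,p[:,2],rcond=None)[0])
for d in(w,s):
    P=cloud(d); z=P[...,2]; r=np.hypot(P[...,0]-.4945,P[...,1]+.2575); m=(r<.06)&(z>.05)&(z<.07)
    if m.sum()>9: print('fin',cv2.minAreaRect((P[m][:,:2]*1000).astype(np.float32)),np.median(P[m][:,2]))
cv2.imwrite('pics/c3.png',np.hstack([cv2.resize(w['color'][:,:,::-1],(400,300)),cv2.resize(s['color'][:,:,::-1],(400,300))]))
E
```

```text
toolx 196.18 ('clock', 13.767) ('tcp_pos', [0.495, -0.258, 0.191]) ('wrist_force', [-1.151, 0.526, -0.448]) ('moment', [0.028, -0.003, 0.022]) ('width', 0.502) ('joint_positions', [1.031, 0.628, -0.983, 1.987, 0.679, 0.894, 1.536])
disc top plane 4826 [ 9.26653804e-05 -5.37399638e-04  1.40517919e-02]
fin ((494.09564208984375, -257.4439697265625), (82.08106231689453, 13.986376762390137), 15.769583702087402) 0.05790990338715063
fin ((492.69598388671875, -256.9362487792969), (80.96109771728516, 24.15485382080078), 18.821487426757812) 0.05813636560442328
```

View pics/c3.png

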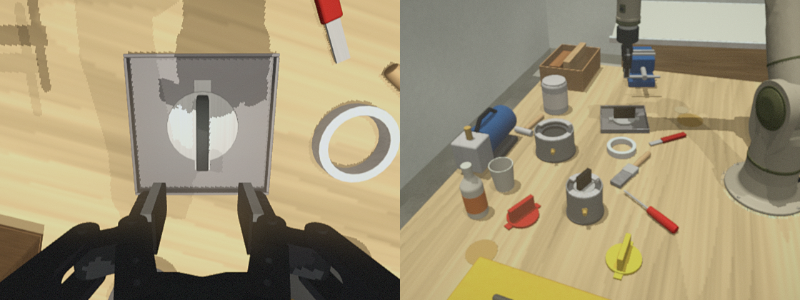

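The lid lies flat and centred in the tray: its top face is level at 14 mm and the fin is upright at (203,130). The gripper is clear and the narrow pot is still shut.

```bash
python3 -c "
from bench import arm
print(arm.sign_off())"
```

```text
the job is handed in; nothing more can be done
None
```

The wide lid is off its pot and lies flat, grip up, in the centre of the tray; the narrow pot is untouched, and the job was handed in at about 14 s (the lid needed about a 116° anticlockwise turn, not the 40–72° stated).

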